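# Stand the round reagent jars in their drip saucers

## Task

Stand each of the four round amber jars upright in the drip saucer of its size: the largest jar in the largest saucer, the next in the next, down to the smallest jar in the smallest saucer, each flat on the floor of its saucer inside the rim. Set the jars down without tipping or dropping them, and leave the two square bottles where they stand.

Things in the scene. Friction and masses are not known exactly. Their poses are not given: they have to be found in the camera images.
- jar_a_center (a point): Centre, half-way up, of the largest round jar: loose amber glass jar with a black screw cap, upright; body 66 mm in diameter, 88 mm tall overall (straight-sided up to 61.6 mm, then a shoulder and a narrower cap of 48.8 mm), about 340 g. z is its axis, up.
- jar_b_center (a point): Centre, half-way up, of the second largest round jar: loose amber glass jar with a black screw cap, upright; body 50 mm in diameter, 80 mm tall overall (straight-sided up to 56 mm, then a shoulder and a narrower cap of 37 mm), about 190 g. z is its axis, up.
- jar_c_center (a point): Centre, half-way up, of the second smallest round jar: loose amber glass jar with a black screw cap, upright; body 37 mm in diameter, 72 mm tall overall (straight-sided up to 50.4 mm, then a shoulder and a narrower cap of 27.4 mm), about 100 g. z is its axis, up.
- jar_d_center (a point): Centre, half-way up, of the smallest round jar: loose amber glass jar with a black screw cap, upright; body 26 mm in diameter, 64 mm tall overall (straight-sided up to 44.8 mm, then a shoulder and a narrower cap of 19.2 mm), about 50 g. z is its axis, up.
- saucer_a: The largest drip saucer: round white ceramic dish fixed to the bench, 96 mm outside and 90 mm inside diameter, 10 mm high, flat floor 4 mm thick, upright rim 3 mm thick; for the largest round jar (66 mm). Origin: centre of its underside, at bench height; z up.
- saucer_b: The second largest drip saucer: round white ceramic dish fixed to the bench, 80 mm outside and 74 mm inside diameter, 10 mm high, flat floor 4 mm thick, upright rim 3 mm thick; for the second largest round jar (50 mm). Origin: centre of its underside, at bench height; z up.
- saucer_c: The second smallest drip saucer: round white ceramic dish fixed to the bench, 66 mm outside and 60 mm inside diameter, 10 mm high, flat floor 4 mm thick, upright rim 3 mm thick; for the second smallest round jar (37 mm). Origin: centre of its underside, at bench height; z up.
- saucer_d: The smallest drip saucer: round white ceramic dish fixed to the bench, 54 mm outside and 48 mm inside diameter, 10 mm high, flat floor 4 mm thick, upright rim 3 mm thick; for the smallest round jar (26 mm). Origin: centre of its underside, at bench height; z up.
- square_a_center (a point): Centre, half-way up, of the larger square bottle, which is to stay where it is: loose amber glass with a black round cap, body 52 x 52 mm, 82 mm tall. x and y square to its sides, z up.
- square_b_center (a point): Centre, half-way up, of the smaller square bottle, which is to stay where it is: loose amber glass with a black round cap, body 36 x 36 mm, 70 mm tall. x and y square to its sides, z up.

How it is judged (in metres and radians):
At the end, for the whole second after the job is handed in: Each round jar stands upright (within 0.06 rad) and at rest, flat on the floor of the saucer of its own size rank (its centre within 14 mm of the saucer's, its height within 3 mm), and both square bottles stand within 20 mm of where they began (horizontal distance between jar_a_center and saucer_a below 0.014 m and z of jar_a_center in the frame of saucer_a between 0.045 and 0.0505 m and angle between each of jar_a_center, jar_b_center, jar_c_center, jar_d_center, square_a_center, square_b_center's own z axis and vertical below 0.06 rad and linear speed of each of jar_a, jar_b, jar_c, jar_d below 0.02 m/s and horizontal distance between jar_b_center and saucer_b below 0.014 m and z of jar_b_center in the frame of saucer_b between 0.041 and 0.0465 m and horizontal distance between jar_c_center and saucer_c below 0.014 m and z of jar_c_center in the frame of saucer_c between 0.037 and 0.0425 m and horizontal distance between jar_d_center and saucer_d below 0.014 m and z of jar_d_center in the frame of saucer_d between 0.033 and 0.0385 m and distance of each of square_a_center, square_b_center from where it was at the start of the episode below 0.02 m); the robot touches nothing.
It fails at once if a round jar is tipped over (more than 35 degrees) (angle between any of jar_a_center, jar_b_center, jar_c_center, jar_d_center's own z axis and vertical above 0.61 rad).
It fails at once if a round jar is dropped (falls free faster than 0.7 m/s, about 25 mm) ((linear speed of jar_a above 0.7 m/s and contact force between the fingers and jar_a below 0.05 N) or (linear speed of jar_b above 0.7 m/s and contact force between the fingers and jar_b below 0.05 N) or (linear speed of jar_c above 0.7 m/s and contact force between the fingers and jar_c below 0.05 N) or (linear speed of jar_d above 0.7 m/s and contact force between the fingers and jar_d below 0.05 N)).
It fails at once if a square bottle is moved more than 20 mm or tipped ((distance of square_a_center from where it was at the start of the episode above 0.02 m or angle between square_a_center's own z axis and vertical above 0.5 rad) or (distance of square_b_center from where it was at the start of the episode above 0.02 m or angle between square_b_center's own z axis and vertical above 0.5 rad)).
It also fails if it takes over 128 s, if anything falls off the work surface, if the arm or the gripper's body presses on something with over 40 N, if the wrist force passes 120 N, or if a joint passes its speed limit or range.

## Robot

A 7-joint arm with a two-finger parallel gripper is mounted at the origin on the work surface. World frame = base frame: x ahead of the robot, y to its left, z up, the work surface at z = 0. Lengths are in mm, angles in rad, forces in N, time in s.
With the tool pointing down it reaches from about 425 to 950 mm from the base axis. Payload 4.7 kg.
Tool frame: the origin (TCP) lies between the finger pads; the fingertips stand 22 mm ahead of it and the grasp point (between the pads) lies 3 mm ahead of it; z points along the fingers, y is the line along which they close (so a half turn about z gives the same grasp; the last joint's range is limited). The gripper opens to 85 mm and grips with 20 to 120 N. Pads are 22 mm wide; open, the fingers measure 114 mm over their backs; the gripper's body (76 mm by 85 mm) begins 54 mm behind the grasp point. The pads swing forward as they close: fully open they stand 13 mm farther back than shut.
Start: joints at [1.121, 0.469, -0.049, 1.532, 0.024, 1.141, -0.082], TCP at [275.776, -616.112, 253.335] pointing down, gripper open.
Joint ranges: [-2.59, 2.59], [-0.33, 1.99], [-1.39, 1.29], [0.1, 2.45], [-1.04, 4.18], [0.21, 1.99], [-2.66, 2.66]. Speed limits (rad/s): [2.57, 2.57, 3.14, 3.14, 3.14, 3.14, 3.14].

## Interface

Orientations are given as a rotation vector (axis times angle).
In Python, from bench import status, cams, ticket gives the robot as it stands.
- The arm moves only by the shell command python3 -m jog 'ROWS' [FORCE]. ROWS is JSON, a list of rows, each a list of 3 entries, a list of its own where there are three numbers: the shift along the world's x, y, z in mm, then the turn about the world's z in degrees, then the closure, from 0 (fully open) to 1 (shut). In form: [[[x, y, z], spin, grip], ...]. A call has 1 to 12 rows; each row is the pose to reach, as a shift and turn from the pose commanded when the call began; what a row does not reach only later rows make up. A row lasts 1/12 s, in which the tool goes at most 41.7 mm and 7.16 degrees, less where a joint would pass 70% of its speed; a pose out of reach is approached as far as the arm can. A call with a gripper value outside its range is refused whole. The fingers move at their own pace and stop on an object; FORCE is the grip in N (left out, the last holds). Time passes only in rows, so rows that repeat a pose let the fingers close. It gives the time, the measured TCP pose, the force, the opening and the grip force at its end, in the units of the state.
- status.get_obs(): the state, without advancing time (a new reading comes with each control period).
- cams.camera(name): name is "scene" or "top"; returns the picture (420x560x3 uint8, red, green, blue); there is no depth.
- cams.camera_info(name): a dict with "fovy" (degrees; the focal length in pixels is half the picture's height over the tangent of half this angle, whatever the lens; pixels are square), "cx", "cy" (the principal point, pixels), "k1" (the pictures are not rectified: a ray, as slopes to the right and down, at radius r is drawn at 1 + k1 r^2 times it, then the intrinsics apply), "extrinsics" (4x4, takes a point from world to camera coordinates). Camera axes: x right, y down, z forward; pixel columns grow to the right and rows downward; lengths in mm; the calibration is good to about 2 mm. A picture is of the moment at which its call begins. camera_info takes no time and is no camera call.
- ticket.job_done(): hands the job in; it is judged then, once.
The state is a dict: "clock": time; "joint_positions": joint angles; "joint_vel": joint speeds; "joint_efforts": joint torques, N m; "tool_pos": TCP position; "tool_rot": TCP orientation; "ft_force": force on the tool from outside, world axes, zero at the start; "wrist_torque": the same for the moment, N m; "finger_gap": finger opening in mm; "grasp_force": force on a finger pad.
Only numpy, scipy, OpenCV 4.12 (cv2) and the standard library are available. Lean on these libraries where they do the work, as an engineer would, in place of code of your own. Each camera call takes 0.05 s, during which the arm holds its last target. There are 200 camera calls.

## Working session

There is one attempt and no reset: what is moved stays moved. The work goes in short steps, Python scripts to look and compute and a shell command to move; the robot and the scene stay as the last step left them, time stands still between calls to the robot, and variables do not carry over. Pictures are saved under pics/ and viewed, at most 14 in all, crops included, and the job is handed in when it is done.

```bash
ls; mkdir -p pics; python3 - <<'E'
from bench import status,cams
import cv2
print(status.get_obs())
for n in("scene","top"):
    print(n,cams.camera_info(n)); cv2.imwrite(f"pics/{n}0.png",cams.camera(n)[:,:,::-1])
E
```

```text
pics
{'clock': 0.0, 'joint_positions': array([ 1.12112553,  0.46945034, -0.0485952 ,  1.53370156,  0.0240977 ,
        1.14102217, -0.08231025]), 'joint_vel': array([-0.00036861, -0.00025036,  0.00164546, -0.00097178, -0.00095088,
        0.00151397,  0.00053203]), 'joint_efforts': array([ 4.28867525e-04, -5.10307682e+01, -4.64075699e-02, -2.37710756e+01,
        1.06898052e-02,  7.60634663e-03,  5.84101258e-06]), 'tool_pos': array([ 275.49876918, -615.61348615,  252.25215916]), 'tool_rot': array([-3.07042252e+00, -6.55707977e-01,  7.65435569e-04]), 'ft_force': array([-0.03759235,  0.38299179, -0.22964384]), 'wrist_torque': array([-0.00802721,  0.0225299 ,  0.04432667]), 'grasp_force': 0.0, 'finger_gap': 85.30201107945857}
scene {'fovy': 50.84297577818584, 'cx': 272.7630457004702, 'cy': 209.0078211491801, 'k1': -0.13483374986169472, 'extrinsics': array([[-5.34366069e-01,  8.45129719e-01, -1.44451870e-02,
         2.63892560e+02],
       [ 5.18709713e-01,  3.14385164e-01, -7.95048553e-01,
        -2.38674610e+02],
       [-6.67377807e-01, -4.32339829e-01, -6.06373758e-01,
         1.43107002e+03],
       [ 0.00000000e+00,  0.00000000e+00,  0.00000000e+00,
         1.00000000e+00]])}
top {'fovy': 55.84306392069328, 'cx': 276.18105016048634, 'cy': 207.57526680285758, 'k1': -0.07724830276954876, 'extrinsics': array([[-2.77723252e-02, -9.99212111e-01,  2.83523306e-02,
        -2.81810212e+00],
       [-9.97122176e-01,  2.56903896e-02, -7.13258065e-02,
         5.09565395e+02],
       [ 7.05412273e-02, -3.02516210e-02, -9.97050036e-01,
         9.86892439e+02],
       [ 0.00000000e+00,  0.00000000e+00,  0.00000000e+00,
         1.00000000e+00]])}
```

View pics/top0.png

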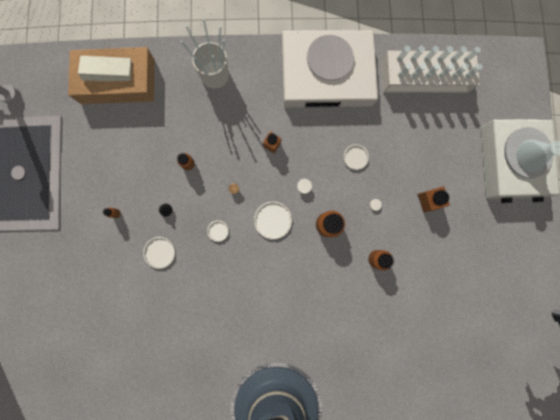

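View pics/scene0.png

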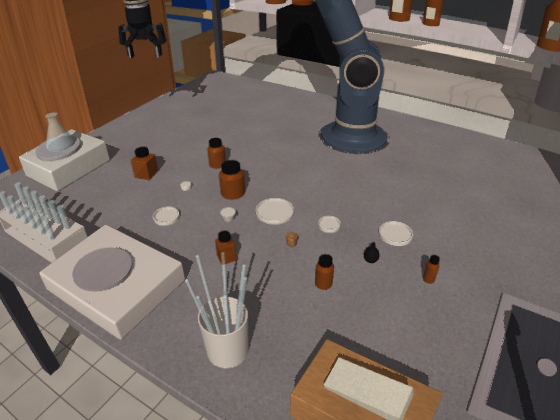

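Top view: saucers A (273,221), B (159,253), C (356,158), D (218,231). Jars A (331,223), B (383,260), C (184,159), D (110,212). Squares at (437,198) and (272,141). There is small clutter at (305,186), (376,205), (234,188) and (166,210). The scene view shows the same layout.

```bash
cat > h.py <<'E'
import numpy as np, cv2
from bench import cams,status
def K(n):
    i=cams.camera_info(n); f=210/np.tan(np.radians(i["fovy"]/2))
    return np.array([[f,0,i["cx"]],[0,f,i["cy"]],[0,0,1.]]),np.array([i["k1"],0,0,0,0.]),np.array(i["extrinsics"])
def ray(n,uv):
    k,_,E=K(n); d=(np.array(uv,float)-k[:2,2])/k[0,0]; rd=np.hypot(*d); r=rd
    for _ in range(30): r=rd/(1+cams_k1(n)*r*r)
    s=d*(r/rd if rd else 1); R=E[:3,:3]
    return -R.T@E[:3,3], R.T@np.r_[s,1]
def cams_k1(n): return cams.camera_info(n)["k1"]
def plane(n,uv,z):
    c,d=ray(n,uv); return c+d*(z-c[2])/d[2]
def proj(n,p):
    k,D,E=K(n); return cv2.projectPoints(np.array([p],float),E[:3,:3],E[:3,3],k,D)[0].ravel()
def blob(im,mask,seed):
    _,l,s,c=cv2.connectedComponentsWithStats(mask.astype(np.uint8))
    i=min(range(1,len(c)),key=lambda j:np.hypot(*(c[j]-seed))+(1e3 if s[j][4]<15 else 0))
    return c[i],s[i],(l==i)
E
cat > m.py <<'E'
from h import *
im=cams.camera("top").astype(int); sc=cams.camera("scene").astype(int)
dark=im.max(2)<45; white=im.min(2)>150
darks=sc.max(2)<45
for n,uv,z in [("jarA",(331,223),82),("jarB",(383,260),75),("jarC",(184,159),67),("jarD",(109,212),60),("sqA",(440,197),77),("sqB",(272,139),66)]:
    c,s,_=blob(im,dark,uv); p=plane("top",c,z); q=proj("scene",p)
    c2,s2,_=blob(sc,darks,q); p2=plane("scene",c2,z-4)
    print(n,c.round(1),s,p.round(1),"scene proj",q.round(1),"found",c2.round(1),s2,p2.round(1))
for n,uv,d in [("sA",(273,221),96),("sB",(159,253),80),("sC",(356,158),66),("sD",(218,231),54),("knobs",(305,186),0),("k2",(376,205),0)]:
    c,s,m=blob(im,white,uv)
    cc,r=cv2.minEnclosingCircle(np.argwhere(m)[:,::-1].astype(np.float32))
    p=plane("top",cc,10); print(n,c.round(1),np.round(cc,1),round(r,1),s,p.round(1),"diam",round(2*r*2.41,1),proj("scene",p).round())
for n,uv in [("cork",(234,188)),("blk",(166,210))]: print(n,plane("top",uv,10).round())
E
python3 m.py
```

```text
jarA [333.  223.5] [324 215  19  18 266] [ 463.3 -148.7   82. ] scene proj [229.9 166.2] found [230.5 166.9] [222 160  18  14 215] [ 459.9 -149.6   78. ]
jarB [385.2 260.6] [379 254  14  14 141] [ 370.7 -273.5   75. ] scene proj [214.6 141.9] found [215.  142.4] [209 138  13  10  99] [ 366.8 -275.4   71. ]
jarC [182.8 159. ] [179 155   9   9  66] [630.  208.9  67. ] scene proj [324.2 259.3] found [325.  260.6] [319 255  13  13 143] [628.7 210.3  63. ]
jarD [107.2 211.9] [104 210   7   5  29] [506.4 396.6  60. ] scene proj [433.  258.4] found [433.9 259.4] [429 255  10  10  72] [503.8 398.7  56. ]
sqA [440.4 197.6] [434 191  14  14 155] [ 519.3 -418.6   77. ] scene proj [141.2 151.1] found [141.4 151.6] [135 147  14  10 115] [ 516.3 -421.7   73. ]
sqB [271.8 138.9] [268 135   8   9  57] [674.8  -9.   66. ] scene proj [223.7 235.2] found [224.2 236.1] [219 231  12  11 110] [673.1  -9.3  62. ]
sA [272.5 220.4] [272.2 219.6] 19.0 [ 254  201   38   38 1057] [479.5  -5.6  10. ] diam 91.6 [274. 209.]
sB [159.4 253. ] [158.1 251.9] 15.9 [143 236  32  32 684] [404.9 285.9  10. ] diam 76.8 [395. 232.]
sC [356.  157.6] [355.8 156.2] 12.5 [344 147  25  22 422] [ 638.9 -228.    10. ] diam 60.2 [165. 214.]
sD [217.7 230.7] [217.3 230.3] 10.7 [208 220  20  21 324] [456.  134.5  10. ] diam 51.6 [328. 222.]
knobs [304.  185.1] [304.1 185.4] 7.7 [297 178  15  15 182] [565.3 -90.2  10. ] diam 37.0 [226. 216.]
k2 [375.5 203.9] [375.6 203.7] 5.9 [370 199  12  11 108] [ 513.3 -274.5   10. ] diam 28.4 [184. 185.]
cork [563.  90.  10.]
blk [511. 265.  10.]
```

The projections agree within 1 px. Targets are jar A (462,-149), B (369,-274), C (630,209), D (505,397) and saucers A (478,-6), B (403,284), C (638,-228), D (455,134). Starting with jar B.

```bash
python3 -m jog '[[[93,342,-80],0,0],[[93,342,-80],0,0],[[93,342,-80],0,0],[[93,342,-80],0,0],[[93,342,-80],0,0],[[93,342,-80],0,0],[[93,342,-80],0,0],[[93,342,-80],0,0],[[93,342,-80],0,0],[[93,342,-80],0,0],[[93,342,-80],0,0],[[93,342,-80],0,0]]' 40
python3 - <<'E'
from h import *
o=status.get_obs();print(o['tool_pos'],o['joint_positions'].round(2))
cv2.imwrite("pics/t1.png",cv2.resize(cams.camera("top")[200:320,300:460,::-1],None,fx=4,fy=4))
E
```

```text
clock: 1.2
tool_pos: [368.8, -274.9, 173.6]
tool_rot: [3.072, 0.655, 0.0]
ft_force: [-0.7, -0.9, 0.2]
finger_gap: 85.2
grasp_force: 0.0
[ 368.78465478 -274.89372297  173.55182932] [ 0.72  0.23 -0.2   2.1   0.06  0.82 -0.66]
```

View pics/t1.png

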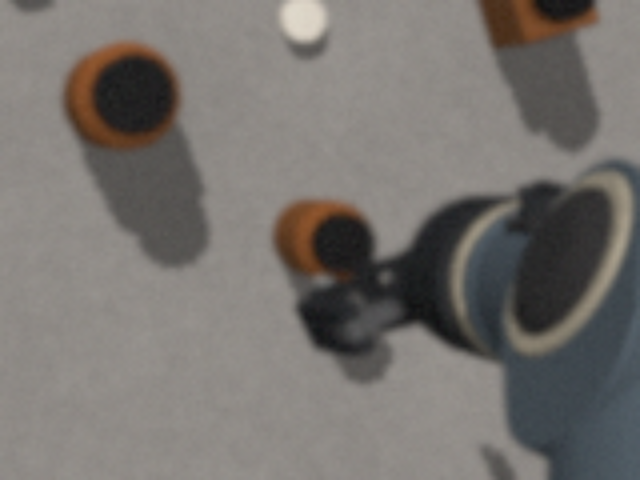

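The crop shows jar B (crop 325,240) and the gripper just below and to its right, displaced by its height. I'll compare this with the projected fingertips before going down.

```bash
python3 - <<'E'
from h import *
y=np.array([.409,-.913,0]);p=np.array([368.8,-274.9,173.6])
for n in("top","scene"):
  for s in(-1,1):
    print(n,proj(n,p+y*s*48-[0,0,9]).round(),proj(n,p-[0,0,22]).round())
im=cams.camera("scene")[60:220,120:330,::-1]
cv2.imwrite("pics/s1.png",cv2.resize(im,None,fx=3.5,fy=3.5))
E
```

```text
top [379. 274.] [396. 264.]
top [417. 254.] [396. 264.]
scene [229. 113.] [212. 117.]
scene [195. 112.] [212. 117.]
```

View pics/s1.png

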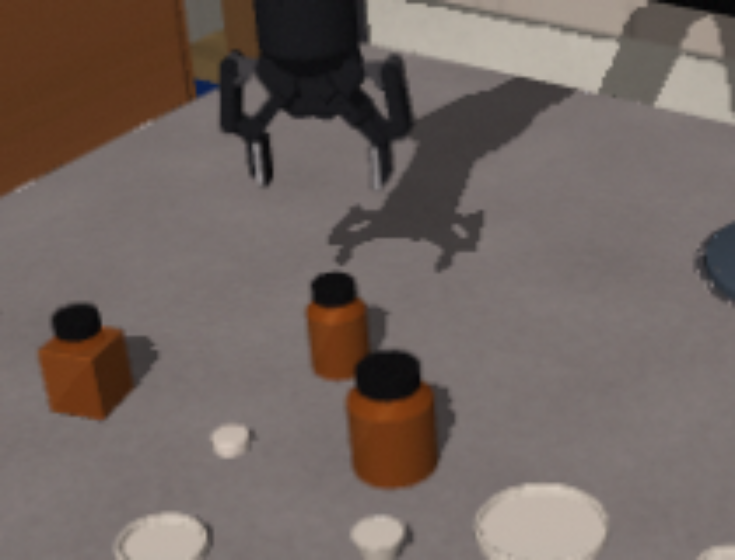

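The fingertips sit at (195,111) and (229,112), matching the prediction. Descend and grip.

```bash
python3 -m jog '[[[0,1,-40],0,0],[[0,1,-80],0,0],[[0,1,-110],0,0],[[0,1,-128],0,0],[[0,1,-128],0,0],[[0,1,-128],0,0.3],[[0,1,-128],0,0.5],[[0,1,-128],0,0.7],[[0,1,-128],0,1],[[0,1,-128],0,1],[[0,1,-128],0,1],[[0,1,-128],0,1]]' 40
```

```text
clock: 2.3
tool_pos: [369.7, -274.1, 47.0]
tool_rot: [3.07, 0.655, 0.003]
ft_force: [-0.6, 0.1, 8.1]
finger_gap: 49.3
grasp_force: 41.6
```

```bash
python3 -m jog '[[[0,0,20],0,1],[[0,0,50],0,1],[[10,10,85],0,1],[[30,30,115],0,1],[[55,55,120],0,1],[[75,85,120],0,1],[[90,120,120],0,1],[[100,155,120],0,1],[[105,190,120],0,1],[[105,225,120],0,1],[[105,260,120],0,1],[[105,295,120],0,1]]' 40
python3 -m jog '[[[0,35,0],0,1],[[0,70,0],0,1],[[-10,105,0],0,1],[[-20,140,0],0,1],[[-32,175,0],0,1],[[-45,210,0],0,1],[[-58,235,0],0,1],[[-67,252,0],0,1],[[-71,262,0],0,1],[[-71,262,0],0,1],[[-71,262,0],0,1],[[-71,262,0],0,1]]' 40
python3 - <<'E'
from h import *
o=status.get_obs();print(o['tool_pos'],o['joint_positions'].round(2))
E
```

```text
clock: 3.3
tool_pos: [473.4, 23.5, 165.9]
tool_rot: [3.072, 0.656, 0.002]
ft_force: [1.5, 0.2, -1.7]
finger_gap: 48.9
grasp_force: 42.3
clock: 4.3
tool_pos: [403.7, 282.1, 165.3]
tool_rot: [3.072, 0.652, 0.0]
ft_force: [0.6, -0.3, -2.0]
finger_gap: 48.9
grasp_force: 42.3
[403.72793315 282.08945763 165.28228217] [-0.31  0.32 -0.47  2.03  0.19  0.84 -2.03]
```

```bash
python3 -m jog '[[[0,1,-30],0,1],[[0,1,-65],0,1],[[0,1,-95],0,1],[[0,1,-105],0,1],[[0,1,-109],0,1],[[0,1,-112],0,1],[[0,1,-113],0,1],[[0,1,-114],0,1],[[0,1,-115],0,1],[[0,1,-115],0,1]]' 40
```

```text
clock: 5.13
tool_pos: [403.3, 285.2, 51.2]
tool_rot: [-3.072, -0.656, -0.003]
ft_force: [0.1, 1.0, -1.6]
finger_gap: 48.9
grasp_force: 42.1
```

```bash
python3 -m jog '[[[0,0,-1],0,1],[[0,0,-2],0,1],[[0,0,-2],0,1],[[0,0,-2],0,1]]' 40
```

```text
clock: 5.47
tool_pos: [403.3, 285.3, 51.0]
tool_rot: [3.071, 0.656, 0.004]
ft_force: [-3.6, -4.1, 20.2]
finger_gap: 49.2
grasp_force: 44.4
```

Contact. Ease the pressure, release and rise.

```bash
python3 -m jog '[[[0,0,1],0,1],[[0,0,1],0,0.5],[[0,0,1],0,0.3],[[0,0,1],0,0.1],[[0,0,1],0,0],[[0,0,1],0,0],[[0,0,1],0,0],[[0,0,20],0,0],[[0,0,60],0,0],[[0,0,100],0,0],[[0,0,125],0,0],[[0,0,125],0,0]]' 40
python3 - <<'E'
from h import *
im=cams.camera("top");sc=cams.camera("scene")
a=cv2.resize(im[200:300,90:250],None,fx=4,fy=4);b=cv2.resize(sc[130:330,300:500],None,fx=2,fy=2)
cv2.imwrite("pics/b2.png",cv2.resize(np.hstack([a,b])[:,:,::-1],None,fx=.76,fy=.76))
o=status.get_obs();print(o['tool_pos'])
E
```

```text
clock: 6.47
tool_pos: [405.3, 287.3, 178.6]
tool_rot: [-3.068, -0.655, -0.016]
ft_force: [1.7, 0.5, 0.4]
finger_gap: 85.1
grasp_force: 0.0
[403.18702076 284.97288445 174.08750006]
```

View pics/b2.png

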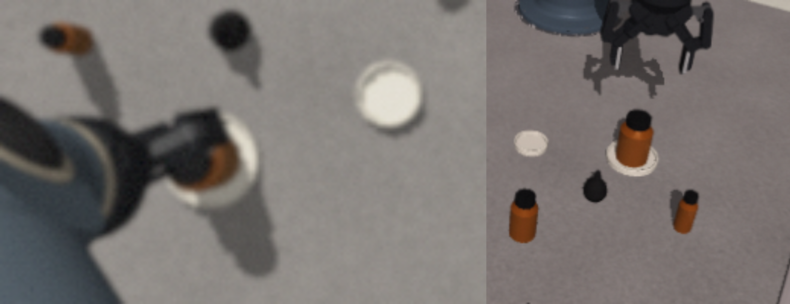

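Jar B stands in saucer B (composite at about (635,140)). Next is jar D.

```bash
python3 -m jog '[[[30,33,0],0,0],[[60,66,0],0,0],[[90,100,0],0,0],[[102,112,-5],0,0],[[102,112,-20],0,0],[[102,112,-55],0,0],[[102,112,-90],0,0],[[102,112,-120],0,0],[[102,112,-134],0,0],[[102,112,-134],0,0],[[102,112,-134],0,0.5]]' 30
python3 -m jog '[[[0,0,0],0,0.7],[[0,0,0],0,0.8],[[0,0,0],0,0.9],[[0,0,0],0,1],[[0,0,0],0,1],[[0,0,0],0,1]]' 30
```

```text
clock: 7.48
tool_pos: [504.2, 396.7, 38.3]
tool_rot: [3.071, 0.656, -0.003]
ft_force: [0.8, -0.3, 0.5]
finger_gap: 75.4
grasp_force: 0.0
clock: 7.98
tool_pos: [505.5, 397.4, 41.0]
tool_rot: [-3.072, -0.656, -0.004]
ft_force: [-1.0, -1.0, 5.9]
finger_gap: 24.8
grasp_force: 29.5
```

```bash
python3 -m jog '[[[0,0,20],0,1],[[0,0,50],0,1],[[-5,-25,80],0,1],[[-11,-60,100],0,1],[[-18,-95,105],0,1],[[-25,-130,105],0,1],[[-32,-165,105],0,1],[[-39,-200,105],0,1],[[-45,-235,105],0,1],[[-49,-255,105],0,1],[[-50,-263,100],0,1],[[-50,-263,90],0,1]]' 30
python3 -m jog '[[[0,0,-30],0,1],[[0,0,-55],0,1],[[0,0,-70],0,1],[[0,0,-78],0,1],[[0,0,-82],0,1],[[0,0,-84],0,1],[[0,0,-84],0,1],[[0,0,-84],0,1]]' 30
```

```text
clock: 8.98
tool_pos: [455.5, 132.0, 129.9]
tool_rot: [3.073, 0.65, 0.004]
ft_force: [0.3, 0.8, -0.6]
finger_gap: 25.2
grasp_force: 29.8
clock: 9.65
tool_pos: [455.5, 134.7, 46.0]
tool_rot: [-3.072, -0.657, -0.003]
ft_force: [-0.4, -0.5, -0.5]
finger_gap: 25.0
grasp_force: 29.9
```

```bash
python3 -m jog '[[[0,0,-1],0,1],[[0,0,-1],0,1],[[0,0,-1],0,1]]' 30; python3 -m jog '[[[0,0,-0.7],0,1],[[0,0,-0.7],0,1]]' 30
```

```text
clock: 9.9
tool_pos: [455.5, 134.2, 44.9]
tool_rot: [-3.072, -0.656, -0.003]
ft_force: [0.2, 1.1, 1.7]
finger_gap: 25.4
grasp_force: 30.0
clock: 10.07
tool_pos: [455.5, 134.3, 44.8]
tool_rot: [3.072, 0.656, 0.003]
ft_force: [-1.5, 0.5, 10.6]
finger_gap: 24.9
grasp_force: 30.9
```

```bash
python3 -m jog '[[[0,0,0.5],0,1],[[0,0,0.5],0,0.8],[[0,0,0.5],0,0.6],[[0,0,0.5],0,0.4],[[0,0,0.5],0,0.2],[[0,0,0.5],0,0],[[0,0,0.5],0,0],[[0,0,20],0,0],[[0,0,60],0,0],[[0,0,95],0,0],[[0,0,130],0,0],[[0,0,130],0,0]]' 30
python3 -m jog '[[[40,17,0],0,0],[[80,34,0],0,0],[[120,51,0],0,0],[[150,65,0],0,0],[[170,74,0],0,0],[[175,75,0],0,0],[[175,75,0],0,0]]' 30
python3 - <<'E'
from h import *
im=cams.camera("top");sc=cams.camera("scene")
a=cv2.resize(im[200:300,90:250],None,fx=4,fy=4);b=cv2.resize(sc[130:330,300:500],None,fx=2,fy=2)
cv2.imwrite("pics/d2.png",cv2.resize(np.hstack([a,b])[:,:,::-1],None,fx=.76,fy=.76))
o=status.get_obs();print(o['tool_pos'])
E
```

```text
clock: 11.07
tool_pos: [458.4, 135.5, 179.7]
tool_rot: [-3.072, -0.656, -0.019]
ft_force: [0.2, 1.8, -0.8]
finger_gap: 85.3
grasp_force: 0.0
clock: 11.65
tool_pos: [630.2, 209.2, 172.1]
tool_rot: [-3.072, -0.656, 0.002]
ft_force: [0.2, 0.4, -0.1]
finger_gap: 85.5
grasp_force: 0.0
[628.42914278 208.23794177 172.6934476 ]
```

View pics/d2.png

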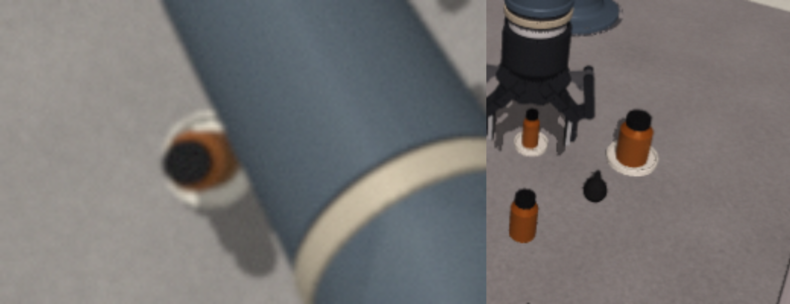

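Jars B and D stand in their saucers (composite (635,140) and (530,130)), and the gripper is now over jar C. Descend, grip, then lift.

```bash
python3 -m jog '[[[0,0,-35],0,0],[[0,0,-70],0,0],[[0,0,-105],0,0],[[0,0,-125],0,0],[[0,0,-131],0,0],[[0,0,-131],0,0],[[0,0,-131],0,0.4],[[0,0,-131],0,0.6],[[0,0,-131],0,0.8],[[0,0,-131],0,1],[[0,0,-131],0,1],[[0,0,-131],0,1]]' 30
python3 -m jog '[[[0,0,0],0,1],[[0,0,20],0,1],[[0,0,55],0,1],[[0,0,90],0,1],[[0,-20,115],0,1],[[1,-50,120],0,1],[[2,-85,120],0,1],[[3,-120,120],0,1],[[3,-155,120],0,1],[[4,-190,120],0,1],[[4,-225,120],0,1],[[5,-260,120],0,1]]' 30
```

```text
clock: 12.75
tool_pos: [630.7, 209.3, 44.5]
tool_rot: [-3.072, -0.656, -0.004]
ft_force: [-1.0, -1.1, 6.2]
finger_gap: 35.7
grasp_force: 30.3
clock: 13.75
tool_pos: [634.3, -52.9, 162.8]
tool_rot: [3.072, 0.656, -0.0]
ft_force: [0.3, 0.0, -1.3]
finger_gap: 36.2
grasp_force: 30.2
```

```bash
python3 -m jog '[[[1,-35,0],0,1],[[1,-70,0],0,1],[[2,-105,0],0,1],[[2,-140,0],0,1],[[3,-165,0],0,1],[[3,-175,-5],0,1],[[3,-177,-20],0,1],[[3,-177,-50],0,1],[[3,-177,-80],0,1],[[3,-177,-100],0,1],[[3,-177,-108],0,1],[[3,-177,-108],0,1]]' 30
```

```text
clock: 14.75
tool_pos: [636.3, -226.5, 52.1]
tool_rot: [-3.069, -0.658, 0.006]
ft_force: [-0.3, -0.2, -1.0]
finger_gap: 36.2
grasp_force: 30.2
```

```bash
python3 -m jog '[[[0,0,-2],0,1],[[0,0,-4],0,1],[[0,0,-5],0,1],[[0,0,-5],0,1]]' 30; python3 -m jog '[[[0,0,-0.7],0,1],[[0,0,-1.4],0,1],[[0,0,-1.4],0,1]]' 30
```

```text
clock: 15.08
tool_pos: [638.4, -228.2, 50.7]
tool_rot: [3.071, 0.656, 0.003]
ft_force: [-0.1, 0.5, -1.1]
finger_gap: 36.2
grasp_force: 30.2
clock: 15.33
tool_pos: [637.8, -228.2, 48.5]
tool_rot: [3.072, 0.656, 0.001]
ft_force: [0.6, -0.4, 1.2]
finger_gap: 36.1
grasp_force: 30.2
```

```bash
python3 -m jog '[[[0,0,-0.5],0,1],[[0,0,0],0,0.7],[[0,0,0],0,0.5],[[0,0,0],0,0.3],[[0,0,0],0,0.1],[[0,0,0],0,0],[[0,0,0],0,0],[[0,0,20],0,0],[[0,0,60],0,0],[[0,0,95],0,0],[[0,0,125],0,0],[[0,0,125],0,0]]' 30
python3 -m jog '[[[-40,18,0],0,0],[[-80,36,0],0,0],[[-115,52,0],0,0],[[-145,65,0],0,0],[[-165,74,0],0,0],[[-175,79,0],0,0],[[-176,79,0],0,0],[[-176,79,0],0,0],[[-176,79,0],0,0]]' 50
python3 - <<'E'
from h import *
im=cams.camera("top");sc=cams.camera("scene")
a=cv2.resize(im[120:270,270:430],None,fx=3,fy=3);b=cv2.resize(sc[80:280,100:300],None,fx=2.25,fy=2.25)
cv2.imwrite("pics/c2.png",cv2.resize(np.hstack([a,b])[:,:,::-1],None,fx=.84,fy=.84) if a.shape[0]==b.shape[0] else np.vstack([a[:300],b[:300,:480]]) [:,:,::-1] if b.shape[1]>=480 else np.hstack([a[:450],b])[:,:,::-1][:, :800])
o=status.get_obs();print(o['tool_pos'])
E
```

```text
clock: 16.33
tool_pos: [641.8, -228.7, 181.0]
tool_rot: [3.066, 0.655, 0.018]
ft_force: [0.8, 0.4, 0.9]
finger_gap: 85.3
grasp_force: 0.0
clock: 17.08
tool_pos: [463.6, -149.8, 173.6]
tool_rot: [3.072, 0.655, 0.003]
ft_force: [0.1, -1.3, -0.1]
finger_gap: 85.2
grasp_force: 0.0
[ 463.32368991 -149.70562131  173.27192301]
```

View pics/c2.png

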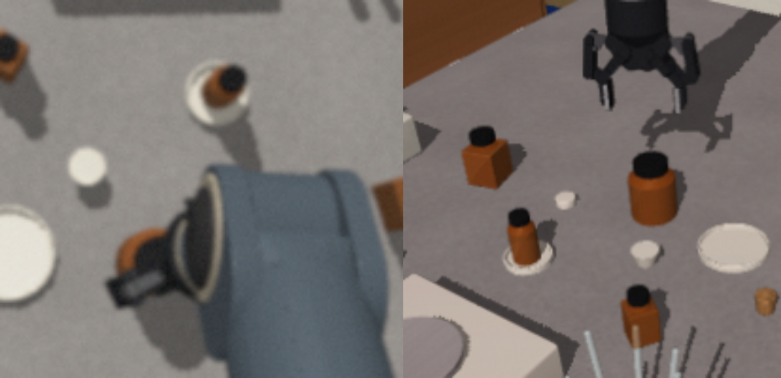

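Jar C stands in saucer C (left panel (220,92)), and the gripper is over jar A. Descend slowly, checking for contact.

```bash
python3 -m jog '[[[-1,0,-35],0,0],[[-1,0,-65],0,0],[[-1,0,-80],0,0],[[-1,0,-90],0,0],[[-1,0,-97],0,0]]' 50
python3 -m jog '[[[0,0,-8],0,0],[[0,0,-16],0,0],[[0,0,-23],0,0],[[0,0,-26],0,0],[[0,0,-26],0,0]]' 50
```

```text
clock: 17.6
tool_pos: [461.2, -149.2, 74.9]
tool_rot: [-3.071, -0.656, 0.001]
ft_force: [0.6, 0.3, 0.5]
finger_gap: 85.6
grasp_force: 0.0
clock: 18.02
tool_pos: [460.6, -149.1, 49.8]
tool_rot: [-3.072, -0.656, 0.001]
ft_force: [-0.8, 0.0, -0.2]
finger_gap: 85.3
grasp_force: 0.0
```

No contact. Grip, lift and carry to saucer A (478,-6).

```bash
python3 -m jog '[[[0,0,0],0,0.15],[[0,0,0],0,0.3],[[0,0,0],0,0.6],[[0,0,0],0,1],[[0,0,0],0,1],[[0,0,0],0,1]]' 50
python3 -m jog '[[[0,0,5],0,1],[[0,0,20],0,1],[[0,0,40],0,1],[[2,15,60],0,1],[[5,40,65],0,1],[[9,70,65],0,1],[[12,100,65],0,1],[[15,125,65],0,1],[[17,139,65],0,1],[[17,143,60],0,1],[[17,143,50],0,1],[[17,143,50],0,1]]' 50
```

```text
clock: 18.52
tool_pos: [461.2, -149.1, 51.0]
tool_rot: [3.072, 0.656, 0.001]
ft_force: [-2.0, 1.3, 6.5]
finger_gap: 64.9
grasp_force: 55.4
clock: 19.52
tool_pos: [475.8, -7.4, 98.0]
tool_rot: [3.073, 0.655, -0.008]
ft_force: [-1.0, -0.9, -4.8]
finger_gap: 65.1
grasp_force: 57.1
```

```bash
python3 -m jog '[[[0,0,-15],0,1],[[0,0,-30],0,1],[[0,0,-38],0,1],[[0,0,-42],0,1],[[0,0,-43],0,1],[[0,0,-43],0,1]]' 50
python3 -m jog '[[[0,0,-1],0,1],[[0,0,-1.5],0,1],[[0,0,-1.5],0,1]]' 50
```

```text
clock: 20.02
tool_pos: [477.8, -6.6, 57.1]
tool_rot: [3.072, 0.655, -0.001]
ft_force: [-1.1, 0.2, -4.1]
finger_gap: 64.8
grasp_force: 57.2
clock: 20.27
tool_pos: [478.1, -6.2, 56.2]
tool_rot: [3.072, 0.656, 0.002]
ft_force: [0.8, 0.1, -5.2]
finger_gap: 64.8
grasp_force: 57.2
```

```bash
python3 -m jog '[[[0,0,-0.7],0,1],[[0,0,-0.7],0,1],[[0,0,-1.2],0,1],[[0,0,-1.2],0,1]]' 50
```

```text
clock: 20.6
tool_pos: [477.9, -6.1, 55.0]
tool_rot: [3.072, 0.656, 0.0]
ft_force: [-2.8, -0.5, 1.8]
finger_gap: 64.5
grasp_force: 58.0
```

Contact. Release, rise and move clear to check.

```bash
python3 -m jog '[[[0,0,-0.3],0,1],[[0,0,0],0,0.2],[[0,0,0],0,0.1],[[0,0,0],0,0],[[0,0,0],0,0],[[0,0,0],0,0],[[0,0,15],0,0],[[0,0,45],0,0],[[0,0,85],0,0],[[0,0,125],0,0],[[0,0,150],0,0],[[0,0,150],0,0]]' 50
python3 -m jog '[[[0,-40,0],0,0],[[0,-80,0],0,0],[[-5,-120,0],0,0],[[-10,-160,0],0,0],[[-20,-200,0],0,0],[[-30,-240,0],0,0],[[-40,-280,0],0,0],[[-45,-320,0],0,0],[[-50,-350,0],0,0],[[-50,-360,0],0,0],[[-50,-360,0],0,0],[[-50,-360,0],0,0]]' 50
python3 - <<'E'
from h import *
o=status.get_obs();print(o['tool_pos'],o['ft_force'])
t=cams.camera("top");s=cams.camera("scene")
cv2.imwrite("pics/t9.png",t[:,:,::-1]);cv2.imwrite("pics/s9.png",cv2.resize(s[90:330,100:480],None,fx=2,fy=2)[:,:,::-1])
for n,im in(("top",t),("scene",s)):
  dark=im.astype(int).max(2)<45
  for k,p in dict(A=(478,-6,86),B=(403,284,79),C=(638,-228,71),D=(455,134,64),sqA=(519.3,-418.6,77),sqB=(674.8,-9,66)).items():
    c,st,_=blob(im,dark,proj(n,p)); print(n,k,st[4],(plane(n,c,p[2])-p)[:2].round(1))
E
```

```text
clock: 21.6
tool_pos: [481.3, -5.6, 210.1]
tool_rot: [3.069, 0.655, 0.018]
ft_force: [0.5, 0.3, 0.3]
finger_gap: 85.2
grasp_force: 0.0
clock: 22.6
tool_pos: [427.8, -365.0, 203.7]
tool_rot: [-3.07, -0.656, 0.001]
ft_force: [-0.2, 1.5, 0.3]
finger_gap: 85.2
grasp_force: 0.0
[ 427.80287433 -365.03307404  203.66511045] [-0.1896524   1.50389715  0.26140255]
top A 250 [ 3.1 -0.7]
top B 147 [ 1.8 -0.8]
top C 64 [ 1.1 -0.9]
top D 24 [ 2.  -1.6]
top sqA 153 [0.2 0.1]
top sqB 55 [ 0.2 -0.2]
scene A 256 [5.  2.7]
scene B 182 [4.5 2.1]
scene C 86 [2.3 1.9]
scene D 50 [3.5 1.6]
scene sqA 115 [1.6 2.8]
scene sqB 110 [1.8 2.8]
```

View pics/t9.png

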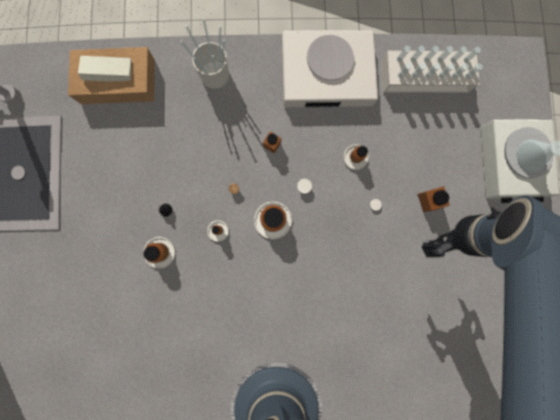

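View pics/s9.png

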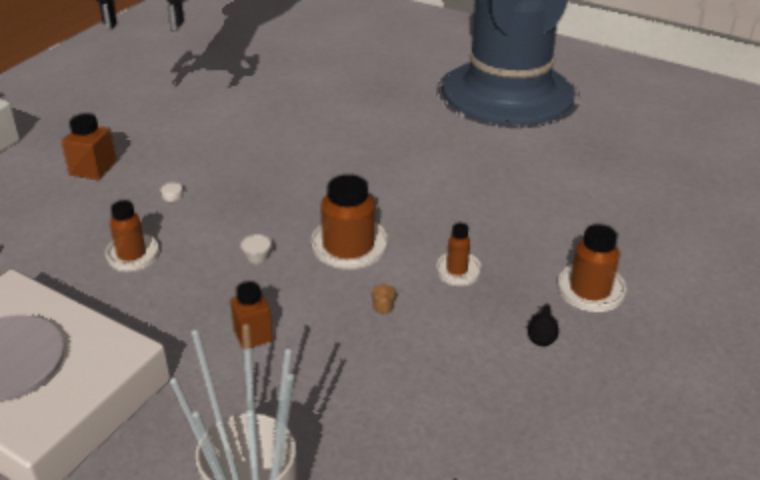

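All four jars stand upright inside their saucers, within about 5 mm of centre: A (273,220), B (158,253), C (357,157) and D (218,231) in the top view. The square bottles haven't moved.

```bash
python3 -c "
from bench import ticket;print(ticket.job_done())"
```

```text
the job is handed in; nothing more can be done
None
```

The job is handed in at about 23 s on the robot's clock: all four jars stand upright in the saucers of their size, within about 5 mm of centre by my last camera check, and neither square bottle moved measurably; no verdict came back.

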